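Build the stepped stack of parts trays

TASK

Build the stepped tray stack on the long tray that holds the brass parts, leaving that one where it stands: set the long tray with the crossbar on it, sides in line, shifted straight away from the robot so that its near end rests on the bottom tray's crossbar and its own crossbar is at the far end. Then set the long tray without a crossbar on top, sides in line, shifted back towards the robot so that its far end rests on the middle tray's crossbar; both end pockets thus stay open. Leave the short tray and the other things on the bench alone.

Things in the scene. Friction and masses are not known exactly. Their poses are not given: they have to be found in the camera images.
- base_center (a point): centre (half-way up) of the bottom tray in the middle of the bench: 170 mm long (its x axis, pointing away from the robot), 58 mm wide (y; grasp across this), 40 mm high, open-topped grey plastic with a flat lip turned inward round the top (12 mm wide on the long sides); holds brass parts, 0.7 kg. A flat crossbar 28 mm wide, flush with the lip, parts off a small pocket at its end nearer the robot (-x)
- base_crossbar (a point): middle of the upper face of the bottom tray's crossbar: 50 mm from that tray's near end, 35 mm from its centre along its -x, at rim height; axes as the tray's. The near end of the tray above belongs here, which puts that tray's centre 50 mm farther along +x than the bottom tray's centre
- pocket_center (a point): centre (half-way up) of the tray for the middle: 170 mm long (its x axis), empty, 0.15 kg, 58 mm wide (y; grasp across this), 40 mm high, open-topped grey plastic with a flat lip turned inward round the top (12 mm wide on the long sides). It has a like crossbar near its +x end, which points roughly away from the robot at the start and must do so in the stack
- pocket_crossbar (a point): middle of the upper face of that tray's crossbar: 50 mm from its far end, 35 mm from its centre along its +x, at rim height. The far end of the top tray belongs here, which puts the top tray's centre 50 mm back along -x from the middle tray's centre
- plain_center (a point): centre (half-way up) of the tray for the top: 170 mm long (its x axis), empty, 0.15 kg, no crossbar, either way round, 58 mm wide (y; grasp across this), 40 mm high, open-topped grey plastic with a flat lip turned inward round the top (12 mm wide on the long sides)
- short_center (a point): centre (half-way up) of a short tray of the same make, only 100 mm long, 58 mm wide, 40 mm high, without a crossbar: a bystander, at the left
- marker: black and white marker, 134x18x19 mm, lying just right of the bottom tray, origin under its centre: a bystander
- tape: roll of brown tape, 110 mm across, 48 mm high, at the right, origin under its centre: a bystander

How it is judged (in metres and radians):
On the way:
1. the crossbar tray rests on the bottom tray, its near end on the crossbar (x of pocket_center in the frame of base_center between 0.035 and 0.065 m and y of pocket_center in the frame of base_center between -0.012 and 0.012 m and z of pocket_center in the frame of base_center between 0.033 and 0.047 m and angle between the x axis of pocket_center and the x axis of base_center, either way round below 0.2 rad and angle between pocket_center's own z axis and vertical below 0.08 rad and x of pocket_crossbar in the frame of base_center above 0.06 m), for 0.2 s.
At the end, for the whole second after the job is handed in: The crossbar tray lies level on the bottom tray, 50 mm (within 15) farther from the robot along its length, crossbar at the far end; the long plain tray lies level on that, 50 mm (within 15) back towards the robot. At each step the sides are in line within 12 mm and 11 degrees (all of step 1 and x of plain_center in the frame of pocket_center between -0.065 and -0.035 m and y of plain_center in the frame of pocket_center between -0.012 and 0.012 m and z of plain_center in the frame of pocket_center between 0.033 and 0.047 m and angle between the x axis of plain_center and the x axis of pocket_center, either way round below 0.2 rad and angle between plain_center's own z axis and vertical below 0.08 rad); the robot touches nothing.
It fails at once if the bottom tray is shoved more than 30 mm (distance of base_center from where it was at the start of the episode above 0.03 m).
It fails at once if a bystander (short tray, marker or tape) is moved more than 30 mm (distance of any of short_center, marker, tape from where it was at the start of the episode above 0.03 m).
It also fails if it takes over 54 s, if anything falls off the work surface, if the arm or the gripper's body presses on something with over 40 N, if the wrist force passes 120 N, or if a joint passes its speed limit or range.

ROBOT

A 6-joint arm with a two-finger parallel gripper is mounted at the origin on a cart in front of the work surface, level with it; the furniture and walls round the work are solid. World frame = base frame: x ahead of the robot, y to its left, z up, the work surface at z = 0. Lengths are in mm, angles in rad, forces in N, time in s.
With the tool pointing down it reaches from about 425 to 925 mm from the base axis. Payload 12.5 kg.
Tool frame: the origin (TCP) lies at the very end of the fingers, on their centre line; the grasp point (between the pads) lies 19 mm behind it; z points along the fingers, y is the direction in which the jaws open and shut (so a half turn about z gives the same grasp; the last joint's range is limited). The gripper opens to 85 mm and grips with 20 to 120 N. Pads are 22 mm wide; open, the fingers measure 114 mm over their backs; the gripper's body (76 mm by 85 mm) begins 54 mm behind the grasp point. The pads swing forward as they close: fully open they stand 13 mm farther back than shut.
Start: joints at [-1.289, 0.491, 1.559, -0, 1.092, -0.106], TCP at [236.37, -578.6, 202.527] pointing down, gripper open.
Joint ranges: [-3.1, 3.1], [-0.84, 2.19], [0.05, 2.79], [-1.13, 4.28], [0.06, 2.93], [-2.69, 2.69]. Speed limits (rad/s): [2.22, 2.22, 2.79, 3.14, 3.14, 3.14].

INTERFACE

Orientations are given as a 3x3 rotation matrix whose columns are the frame's x, y, z axes.
In Python, from rig import manip, let_go, gripper_close, inverse_kinematics, optics gives the robot as it stands. The module is installed in compiled form; this text tells all that it offers. Calls block until the motion is done:
- manip.move_to(position, orientation): joint-space move of the TCP to a pose.
- manip.move_straight(position, rotation=None, velocity=150, stop_force=None): straight line of the TCP; rotation=None keeps the orientation; velocity is the mean speed in mm/s. With stop_force (N) it stops when the force on the tool has changed by that much, and returns True; else False.
- manip.move_j(angles): joint-space move.
- let_go() and gripper_close(newtons=None): open the fingers fully, or close them until they stop; newtons is the grip in N (None keeps the last).
- manip.sleep(seconds).
- inverse_kinematics(position, orientation): joint angles nearest the present ones, or None.
- optics.read_camera(name): name is "scene" or "top"; returns a dict with "frame" (384x512x3 uint8, red, green, blue), "vertical_fov" (degrees; the focal length in pixels is half the picture's height over the tangent of half this angle, whatever the lens; pixels are square), "cx", "cy" (the principal point, pixels), "dist_coeffs" ([k1, k2, p1, p2, k3] as OpenCV has them; the pictures are not rectified), "origin" and "rotation" of the camera in the world. Camera axes: x right, y down, z forward; pixel columns grow to the right and rows downward; lengths in mm; the calibration is good to about 2 mm. A picture is of the moment at which its call begins. There is no depth.
A pose or a line that the arm cannot do raises manip.MotionError and nothing moves.
- manip.close_job(): hands the job in, once; it reports no verdict.
Readings, each from a call of its own:
- manip.read_time(): time.
- manip.read_joints(): joint angles.
- manip.read_qd(): joint speeds.
- manip.read_tau(): joint torques, N m.
- manip.read_tcp_pos(): TCP position.
- manip.read_ee_rot(): TCP orientation.
- manip.read_contact_force(): force on the tool from outside, world axes, zero at the start.
- manip.read_wrist_torque(): the same for the moment, N m.
- manip.read_finger_gap(): finger opening in mm.
Only numpy, scipy, OpenCV 4.12 (cv2) and the standard library are available. Lean on these libraries where they do the work, as an engineer would, in place of code of your own. Each camera call takes 0.05 s, during which the arm holds its last target. There are 200 camera calls.

## Working session

There is one attempt and no reset: what is moved stays moved. The work goes in short steps, each a Python script; the robot and the scene stay as the last script left them, time stands still between calls to the robot, and variables do not carry over. Pictures are saved under pics/ and viewed, about 8 in all and at most 12, crops included, and the job is handed in when it is done.

```bash
mkdir -p pics
python3 - <<'E'
from rig import manip, optics
import cv2, numpy as np
for n in ("scene","top"):
    c=optics.read_camera(n); cv2.imwrite(f"pics/{n}0.png",cv2.resize(c["frame"][:,:,::-1],(800,600),interpolation=cv2.INTER_CUBIC))
    print(n,{k:v for k,v in c.items() if k!="frame"})
print(manip.read_time())
E
```

```text
scene {'vertical_fov': 56.031522506174525, 'cx': 251.6206516038049, 'cy': 200.90822836740054, 'dist_coeffs': array([-0.01891692,  0.        ,  0.        ,  0.        ,  0.        ]), 'origin': array([-134.96228981,  641.88012948,  871.99723597]), 'rotation': array([[-0.69628739, -0.4849826 ,  0.52912735],
       [-0.71774273,  0.46490421, -0.51837192],
       [ 0.00540783, -0.74071314, -0.67179968]])}
top {'vertical_fov': 45.602442045616556, 'cx': 251.4950397543162, 'cy': 192.957844439593, 'dist_coeffs': array([-0.12750447,  0.        ,  0.        ,  0.        ,  0.        ]), 'origin': array([ 416.33907948,    3.06802032, 1669.64022011]), 'rotation': array([[ 0.0203291 , -0.99785771,  0.06218299],
       [-0.99972385, -0.01955504,  0.01303143],
       [-0.01178752, -0.06243074, -0.99797969]])}
0.1
```

View pics/top0.png

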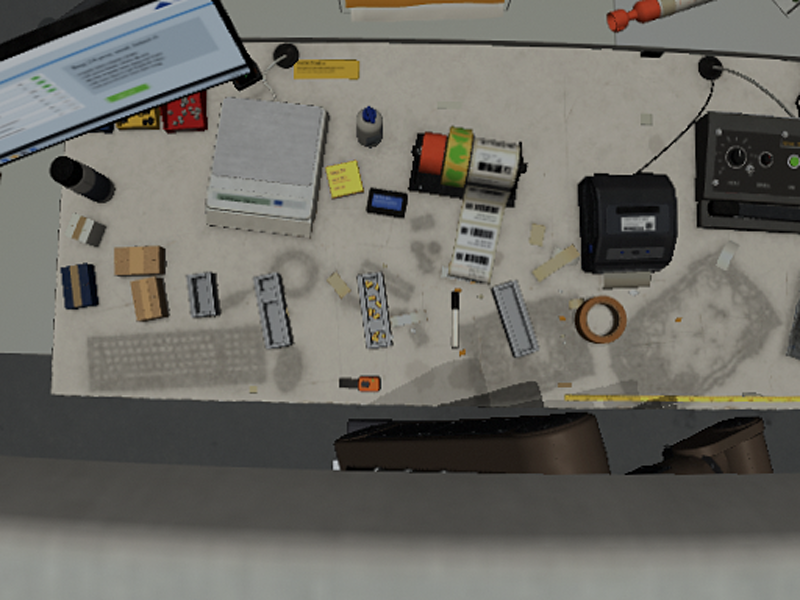

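View pics/scene0.png

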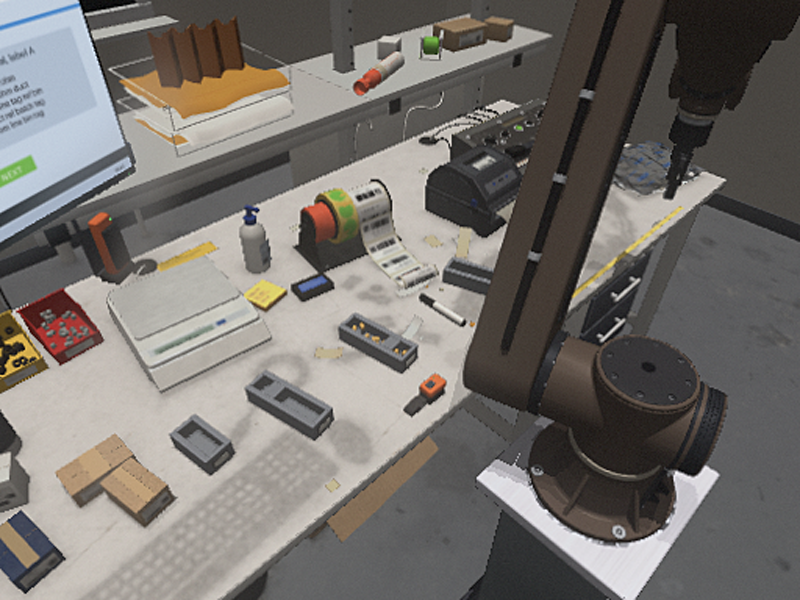

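The top view shows the bottom tray at about (375,311), the crossbar tray at (272,311), the plain long tray at (515,318), the marker at (456,320) and the tape at (600,319). The scene view shows the same layout. I'll crop both in to get the corners.

Run:
```python
from rig import optics
import cv2
for n,(x0,y0,x1,y1) in {"top":(160,165,350,235),"scene":(150,155,340,290)}.items():
    f=optics.read_camera(n)["frame"][y0:y1,x0:x1,::-1]
    f=cv2.resize(f,None,fx=4.2,fy=4.2,interpolation=cv2.INTER_CUBIC); cv2.imwrite(f"pics/{n}1.png",f);print(f.shape)
```

```text
(294, 798, 3)
(567, 798, 3)
```

View pics/top1.png

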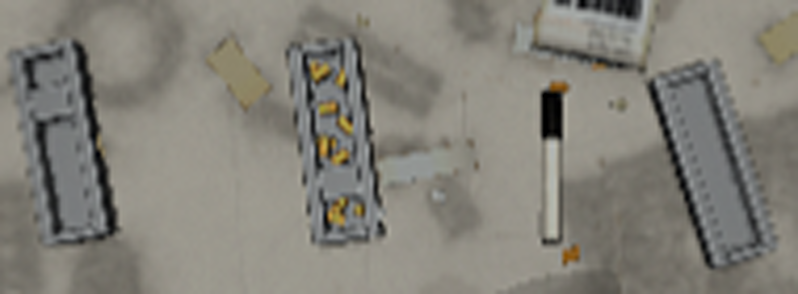

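View pics/scene1.png

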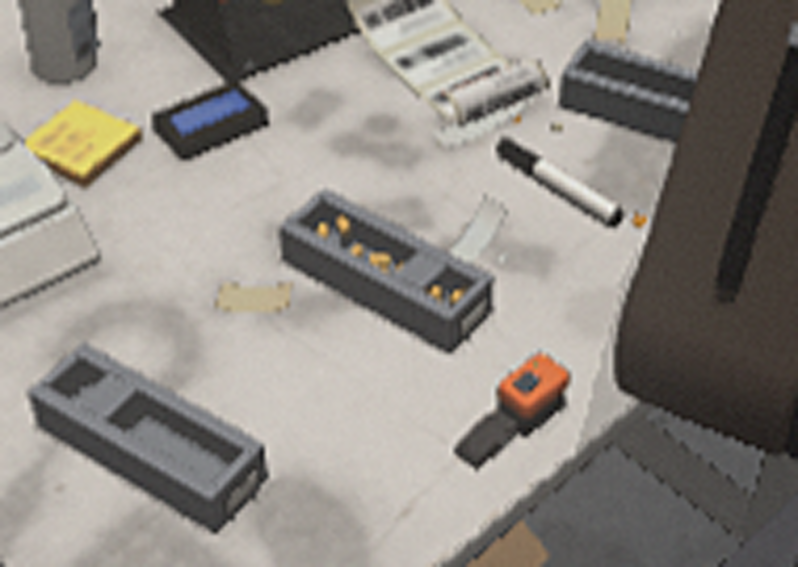

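Top crop: crossbar tray rim corners near (10,46), (76,40), (104,236), (46,244). Base tray (296,43), (354,40), (380,237), (318,241). Plain tray (657,77), (716,61), (773,247), (717,266). The scene crop also shows the full rims of the two crossbar trays. I'll fit poses jointly with both cameras.

```bash
cat > h.py <<'E'
import numpy as np, cv2
from scipy.optimize import least_squares
from rig import manip, let_go, gripper_close, inverse_kinematics, optics
def proj(c,P):
    R=np.array(c["rotation"]).T; t=-R@c["origin"]; f=192/np.tan(np.radians(c["vertical_fov"]/2))
    K=np.array([[f,0,c["cx"]],[0,f,c["cy"]],[0,0,1]])
    return cv2.projectPoints(np.array(P,float),cv2.Rodrigues(R)[0],t,K,c["dist_coeffs"])[0][:,0]
OFF={"top":(160,165),"scene":(150,155)}
def corners(x,y,a,z=40,L=170,W=58):  # FL FR NR NL
    l=np.array([[L,W],[L,-W],[-L,-W],[-L,W]])/2
    c,s=np.cos(a),np.sin(a)
    return np.c_[l@np.array([[c,s],[-s,c]])+[x,y],np.full(4,z)]
def fit(cams,obs,z=40,x0=(600,0,0)):
    # obs: {cam: raw px list of FL FR NR NL or None}
    def r(p):
        out=[]
        for n,o in obs.items():
            q=proj(cams[n],corners(*p,z))
            out+=[q[i]-o[i] for i in range(4) if o[i] is not None]
        return np.ravel(out)
    s=least_squares(r,x0,x_scale=[100,100,.1],loss="soft_l1"); return s.x,r(s.x).reshape(-1,2)
def raw(n,pts,k=4.2): return [None if p is None else (np.array(p)+.5)/k-.5+OFF[n] for p in pts]
def down(a,tilt=0):  # tool y across tray with yaw a
    c,s=np.cos(a),np.sin(a); return np.array([[c,s,0],[s,-c,0],[0,0,-1]],float)
E
python3 - <<'E'
from h import *
cams={n:optics.read_camera(n) for n in OFF}
O={"pocket":dict(top=[(10,46),(76,40),(104,236),(46,244)],scene=[(30,392),(82,345),(266,448),(213,497)]),
"base":dict(top=[(296,43),(354,40),(380,237),(318,241)],scene=[(282,228),(325,192),(492,278),(450,320)]),
"plain":dict(top=[(657,77),(716,61),(773,247),(717,266)],scene=[(563,76),(588,42),None,None])}
im={n:cv2.resize(cams[n]["frame"][OFF[n][1]:,OFF[n][0]:][:(70 if n=="top" else 135),:190,::-1],None,fx=4.2,fy=4.2,interpolation=cv2.INTER_CUBIC) for n in cams}
for k,o in O.items():
    for sub in (["top"],["scene"],["top","scene"]):
        if k=="plain" and sub==["scene"]: continue
        p,r=fit(cams,{n:raw(n,o[n]) for n in sub}); print(k,sub,p.round(3),np.abs(r).max().round(2))
    for n in cams:
        for z,col in ((40,(0,0,255)),(0,(0,255,0))):
            q=(proj(cams[n],corners(*p,z))-OFF[n]+.5)*4.2-.5
            cv2.polylines(im[n],[np.round(q).astype(int)],True,col,1)
cv2.imwrite("pics/ov_top.png",im["top"]);cv2.imwrite("pics/ov_scene.png",im["scene"])
cv2.imwrite("pics/ov.png",np.vstack([im["top"],im["scene"][170:,:][:306]]))
E
```

```text
pocket ['top'] [4.93321e+02 3.04221e+02 1.82000e-01] 1.41
pocket ['scene'] [4.89971e+02 3.06545e+02 2.18000e-01] 1.1
pocket ['top', 'scene'] [4.91847e+02 3.04928e+02 2.04000e-01] 1.44
base ['top'] [4.99261e+02 6.53370e+01 1.30000e-01] 1.5
base ['scene'] [4.95415e+02 7.17550e+01 1.57000e-01] 0.86
base ['top', 'scene'] [4.97955e+02 6.86080e+01 1.46000e-01] 2.04
plain ['top'] [ 4.86419e+02 -2.57557e+02  3.18000e-01] 1.26
plain ['top', 'scene'] [ 4.85187e+02 -2.57151e+02  3.27000e-01] 1.33
```

View pics/ov.png

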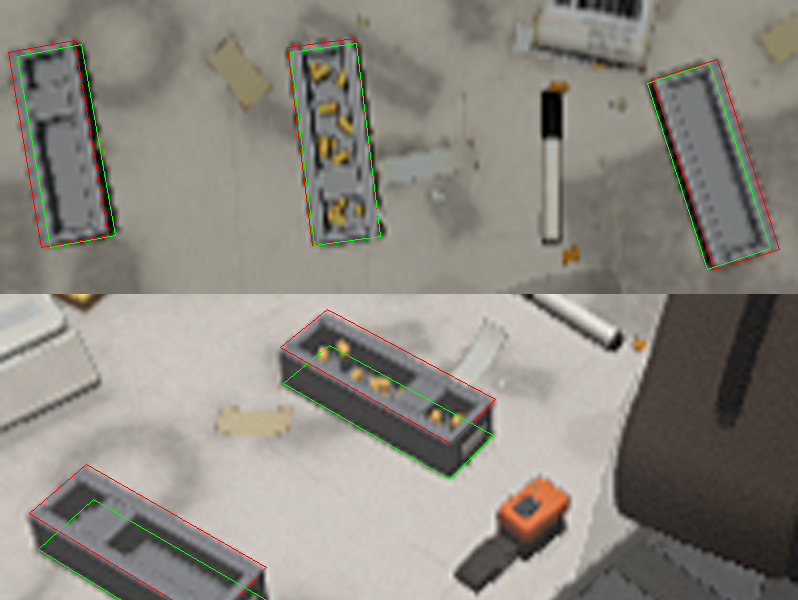

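The overlay fits the images well: red rims and green footprints lie on the tray edges, within about 3 crop px. Next, pick and place the middle tray.

```bash
cat >> h.py <<'E'
BASE=(498,68.6,.146); POCKET=(491.8,304.9,.204); PLAIN=(485.5,-257.3,.322); ZG=14
def best(p,a):
    q0=np.array(manip.read_joints()); c=[]
    for k in (0,np.pi):
        q=inverse_kinematics(p,down(a+k))
        if q is not None: c.append((np.abs(np.array(q)-q0).max(),down(a+k)))
    return min(c,key=lambda t:t[0])[1]
def pick(x,y,a):
    R=best([x,y,180],a); manip.move_to([x,y,180],R)
    manip.move_straight([x,y,ZG],velocity=150,stop_force=15) and print("touched",manip.read_tcp_pos())
    gripper_close(50); print("gap",manip.read_finger_gap())
    manip.move_straight([x,y,200],velocity=200); print("gap",manip.read_finger_gap(),manip.read_time())
def place(x,y,a,z):
    """z: height of support"""
    R=best([x,y,200],a); manip.move_to([x,y,200],R)
    manip.move_straight([x,y,z+ZG+8],velocity=150)
    hit=manip.move_straight([x,y,z+ZG-4],velocity=20,stop_force=6); print("hit",hit,manip.read_tcp_pos(),manip.read_time())
def shot(tag,boxes):
    for n,(x0,y0,x1,y1) in boxes.items():
        f=optics.read_camera(n)["frame"][y0:y1,x0:x1,::-1]
        k=min(800/(x1-x0),600/(y1-y0)); cv2.imwrite(f"pics/{tag}_{n}.png",cv2.resize(f,None,fx=k,fy=k,interpolation=cv2.INTER_CUBIC))
E
python3 - <<'E'
from h import *
pick(*POCKET)
x,y,a=BASE
place(x+50*np.cos(a),y+50*np.sin(a),a,40)
print(manip.read_contact_force())
shot("mid",{"scene":(150,130,340,272)})
E
```

```text
gap -0.279948607620491
gap 0.28670615578106656 6.625
hit False [547.47778525  75.8574897   49.98608688] 9.375
[1.06999938 0.67818137 0.49192647]
```

View pics/mid_scene.png

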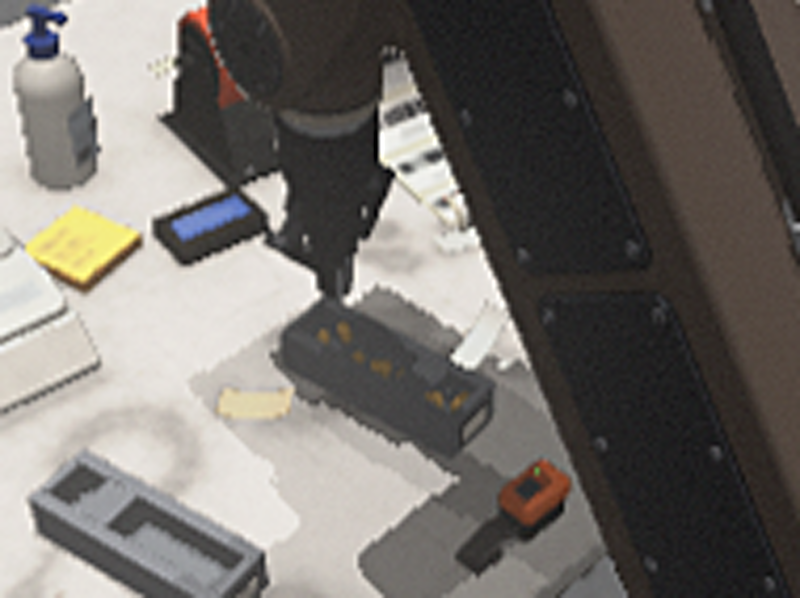

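The grasp missed: the crossbar tray is still at its place, with its far-left corner at (30,497), and the fingers are shut at about (335,290) above the base tray. The base tray is untouched. I'll lift, open, and check the gap above and around the tray.

Run:
```python
from h import *
x,y,z=manip.read_tcp_pos(); manip.move_straight([x,y,180],velocity=250)
let_go(); print("gap",manip.read_finger_gap())
x,y,a=POCKET; manip.move_to([x,y,100],best([x,y,100],a))
manip.move_straight([x,y,ZG],stop_force=10); print(manip.read_tcp_pos(),manip.read_ee_rot().round(2),manip.read_finger_gap(),manip.read_time())
shot("p",{"scene":(130,130,320,272)})
```

```text
gap 85.39694013769886
[492.4364971  304.65470204  14.67522848] [[-0.98 -0.2   0.  ]
 [-0.2   0.98  0.  ]
 [-0.    0.   -1.  ]] 85.3948914188614 12.5833
```

View pics/p_scene.png

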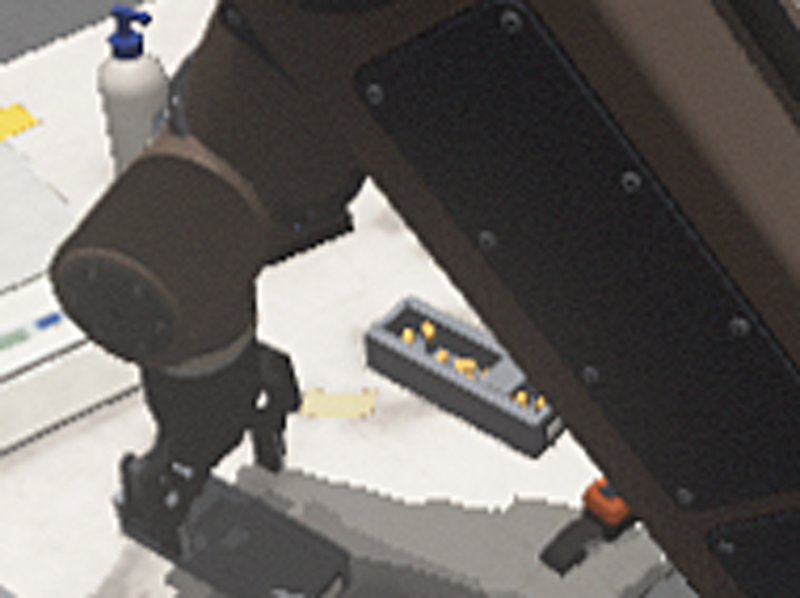

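The open fingers straddle the tray: left tip at about (178,553) and right tip at (275,465), on either side of its walls. I'll close and watch the gap.

Run:
```python
from h import *
gripper_close(50); print(manip.read_finger_gap()); manip.sleep(.2); print(manip.read_finger_gap(),manip.read_tcp_pos(),manip.read_contact_force(),manip.read_time())
shot("p2",{"scene":(130,130,320,272)})
```

```text
0.32735824932651464
-0.32913926690223777 [491.78897471 304.89498347  13.97979304] [ 0.24784858 -0.1958692  -0.78936147] 13.6
```

View pics/p2_scene.png

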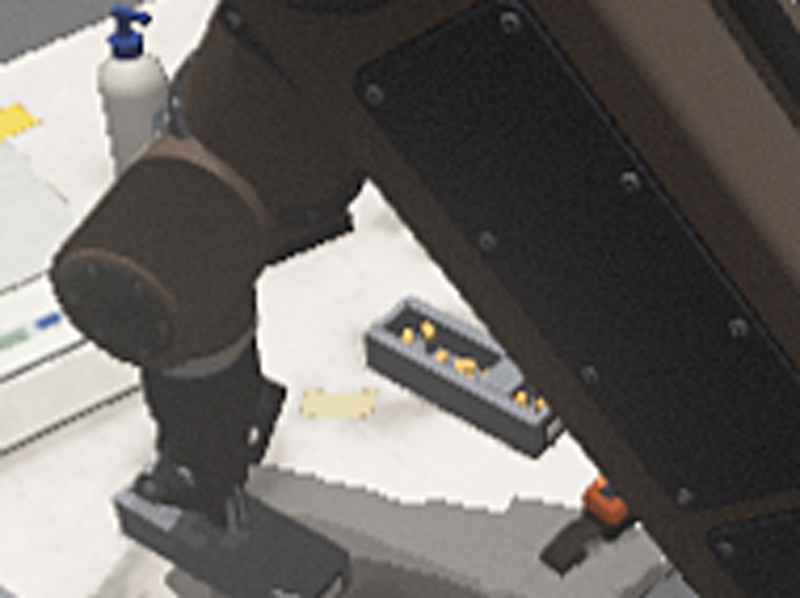

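The fingers shut over the tray, apparently inside or above the rim, and the tray hasn't moved. I'll work out the real tip height from the two images.

Run:
```python
from h import *
c=optics.read_camera("scene"); x,y,a=POCKET; n=np.array([-np.sin(a),np.cos(a)])
for z in (0,14,27,40,55,70):
    P=[[*(np.array([x,y])+d*n),z] for d in (57,43,0,-43,-57)]
    print(z,((proj(c,P)-[130,130])*4.21).round().tolist())
print(corners(*POCKET).round(), ((proj(c,corners(*POCKET))-[130,130])*4.21).round().tolist())
```

```text
0 [[180.0, 610.0], [194.0, 596.0], [235.0, 556.0], [274.0, 518.0], [287.0, 506.0]]
14 [[177.0, 597.0], [191.0, 584.0], [233.0, 544.0], [272.0, 505.0], [285.0, 493.0]]
27 [[175.0, 586.0], [189.0, 572.0], [231.0, 532.0], [271.0, 494.0], [283.0, 482.0]]
40 [[172.0, 574.0], [186.0, 561.0], [228.0, 520.0], [269.0, 482.0], [282.0, 470.0]]
55 [[169.0, 560.0], [183.0, 547.0], [226.0, 506.0], [267.0, 468.0], [280.0, 456.0]]
70 [[165.0, 546.0], [180.0, 533.0], [223.0, 492.0], [264.0, 454.0], [277.0, 442.0]]
[[569. 351.  40.]
 [581. 294.  40.]
 [414. 259.  40.]
 [403. 316.  40.]] [[112.0, 494.0], [169.0, 444.0], [349.0, 548.0], [295.0, 604.0]]
```

Projection puts the open tips at z≈47 mm and the shut tips at z≈30 mm with the TCP reported at 14. So the real tips end about 17 mm above the stated TCP, and the fingers passed over the rim. I'll probe the tray floor with the shut fingers to get the offset by touch.

Run:
```python
from h import *
x,y,a=POCKET
h=manip.move_straight([x,y,-18],velocity=25,stop_force=5); print(h,manip.read_tcp_pos(),manip.read_contact_force(),manip.read_time())
```

```text
False [491.86689907 304.96425654 -17.84208918] [ 0.12013736  0.06626784 -0.47761979] 15.1333
```

Run:
```python
from h import *
x,y,a=POCKET
h=manip.move_straight([x,y,-35],velocity=25,stop_force=5); print(h,manip.read_tcp_pos(),manip.read_contact_force(),manip.read_time())
```

```text
True [491.97428117 305.02179461 -21.69359945] [-1.39836734 -0.36701552  6.33994445] 15.475
```

The tips touch the floor (about 2 mm thick) at a reported z of −21.7, so the true shut tip is about 24 mm above the reported TCP. I'll set the grasp height to −22 and retry.

```bash
sed -i 's/ZG=14/ZG=-22/' h.py
python3 - <<'E'
from h import *
x,y,a=POCKET
manip.move_straight([x,y,40],velocity=150); let_go()
print(manip.move_straight([x,y,ZG],velocity=120,stop_force=12),manip.read_tcp_pos())
gripper_close(50); g=manip.read_finger_gap(); print("gap",g,manip.read_time())
assert g>45
manip.move_straight([x,y,130],velocity=200); print("gap",manip.read_finger_gap(),manip.read_contact_force(),manip.read_time())
shot("held",{"scene":(100,80,340,260)})
E
```

```text
False [492.01871226 304.99722769 -21.69821972]
gap 57.1405384553449 17.8667
gap 57.50993950513349 [-0.05811544  0.52226356 -2.62949925] 18.775
```

View pics/held_scene.png

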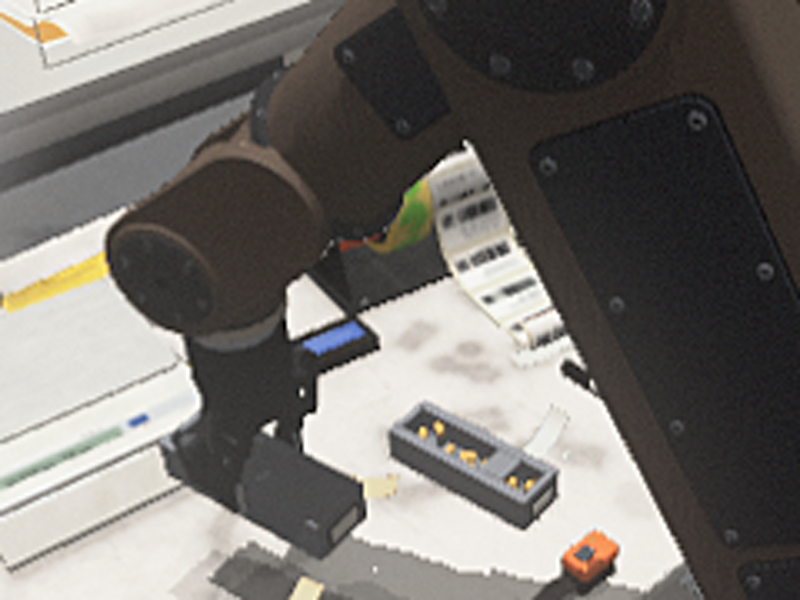

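The tray is held level, with a gap of 57.5 mm. Now I'll place it.

Run:
```python
from h import *
x,y,a=BASE; x+=50*np.cos(a); y+=50*np.sin(a)
R=best([x,y,120],a); manip.move_to([x,y,120],R)
manip.move_straight([x,y,40+ZG+7],velocity=150)
hit=manip.move_straight([x,y,40+ZG-5],velocity=20,stop_force=6); print("hit",hit,manip.read_tcp_pos(),manip.read_contact_force(),manip.read_time())
assert hit
let_go(); manip.move_straight([x,y,120],velocity=200)
px,py,pa=PLAIN; manip.move_to([px,py,120],best([px,py,120],pa)); print(manip.read_time())
shot("st",{"scene":(150,110,340,252),"top":(160,150,350,240)})
```

```text
hit True [547.77642049  75.87172778  18.99558396] [-1.10371664 -0.48345441  7.73337304] 20.9583
23.3
```

View pics/st_scene.png

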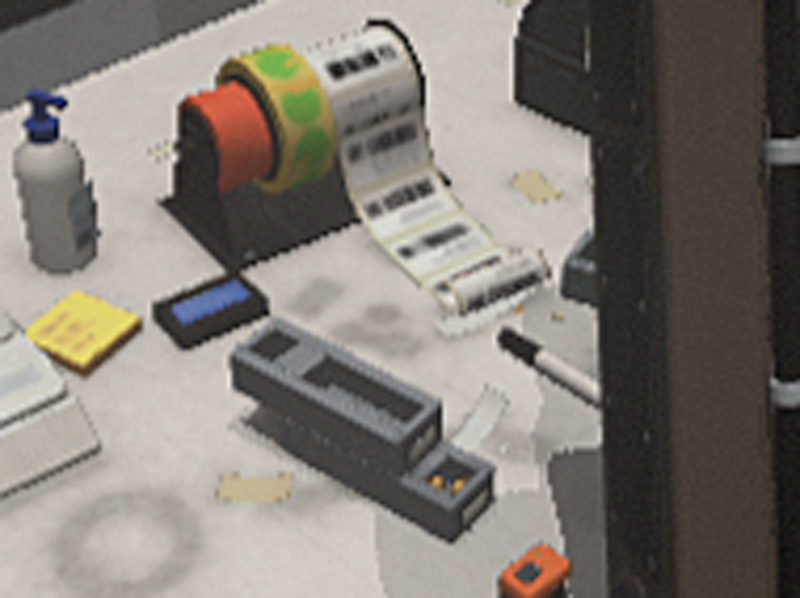

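The crossbar tray is level on the base, near end on the crossbar, near pocket open, crossbar at the far end. Its rim corners are about (231,355), (274,320), (440,406), (402,446). I'll fit the relative pose, then fetch the plain tray.

Run:
```python
from h import *
c={"scene":optics.read_camera("scene")}
o={"scene":[(np.array(p)+.5)/4.21-.5+[150,110] for p in [(231,355),(274,320),(440,406),(402,446)]]}
p,r=fit(c,o,z=80); print(p.round(3),np.abs(r).max())
b=np.array([495.4,71.75,.157]); d=p-b; ca,sa=np.cos(b[2]),np.sin(b[2]); print("rel",ca*d[0]+sa*d[1],-sa*d[0]+ca*d[1],d[2])
x,y,a=PLAIN
print(manip.move_straight([x,y,ZG],velocity=130,stop_force=12),manip.read_tcp_pos())
gripper_close(50); g=manip.read_finger_gap(); print("gap",g,manip.read_time())
assert g>45
manip.move_straight([x,y,140],velocity=200); print("gap",manip.read_finger_gap(),manip.read_contact_force(),manip.read_time())
shot("held2",{"scene":(150,80,390,260)})
```

```text
[5.43482e+02 8.05000e+01 1.66000e-01] 1.1855521605117758
rel 48.85873733050033 1.1249877596779676 0.009479445735164155
False [ 485.8298284  -257.49707232  -21.35909964]
gap 57.516454085352244 25.0667
gap 56.91417906696599 [-0.3695809  -0.11238903 -2.37884405] 26.025
```

The middle tray sits at (48.9, 1.1) mm relative to the base, nearly nominal. Placing the plain tray at the base's xy now.

Run:
```python
from h import *
x,y,a=BASE
R=best([x,y,150],a); manip.move_to([x,y,150],R)
manip.move_straight([x,y,80+ZG+7],velocity=150)
hit=manip.move_straight([x,y,80+ZG-5],velocity=20,stop_force=6); print("hit",hit,manip.read_tcp_pos(),manip.read_contact_force(),manip.read_time())
assert hit
let_go(); manip.move_straight([x,y,170],velocity=200)
manip.move_to([485,-257,170],best([485,-257,170],a)); print(manip.read_time())
shot("fin",{"scene":(150,110,340,252)})
```

```text
hit True [498.30181764  68.60226261  58.75371627] [-1.70962103  0.50334267  8.49307755] 28.4583
30.8
```

View pics/fin_scene.png

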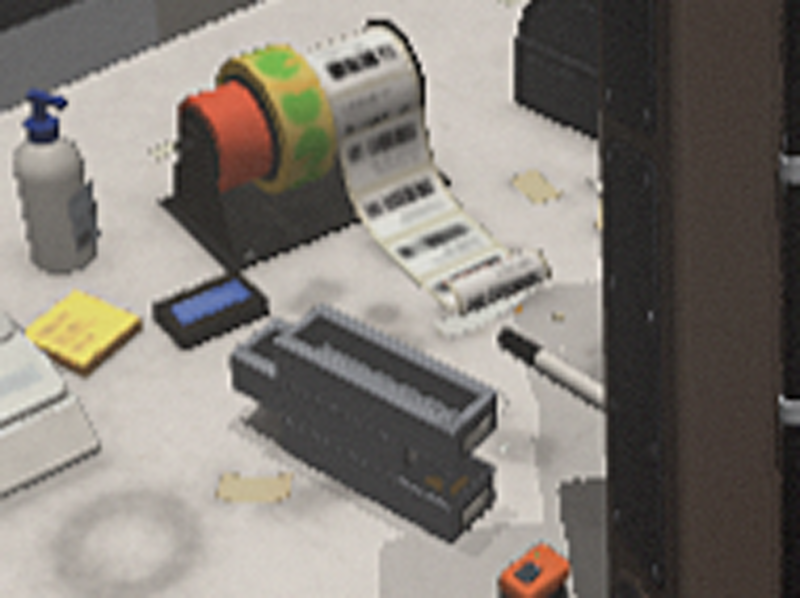

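The plain tray is level on top and both end pockets are open. Its rim corners are about (275,343), (320,305), (497,396), (460,438). Base and marker are unmoved. One numeric check, then I'll hand in.

Run:
```python
from h import *
c={"scene":optics.read_camera("scene")}
o={"scene":[(np.array(p)+.5)/4.21-.5+[150,110] for p in [(275,343),(320,305),(497,396),(460,438)]]}
p,r=fit(c,o,z=120)
b=np.array([543.5,80.5,.166]); d=p-b; ca,sa=np.cos(b[2]),np.sin(b[2]); x,y=ca*d[0]+sa*d[1],-sa*d[0]+ca*d[1]
print(p.round(3),np.abs(r).max(),"rel",x,y,d[2])
if abs(x+50)<10 and abs(y)<9: manip.close_job(); print("closed",manip.read_time())
```

```text
[4.92476e+02 7.31580e+01 1.67000e-01] 1.1148420925488836 rel -51.53561295629233 1.1897999343389838 0.0006240171400850314
the job is handed in; nothing more can be done
the job is handed in; nothing more can be done
```

The stepped stack is built and the job is handed in, at about 31 s of the 54 s allowed. The crossbar tray sits on the bottom tray and the plain long tray sits on top. In the last picture both trays lie level and both end pockets are open.

| Tray | Measured against | Along the length (target) | Sideways | Angle |
|---|---|---|---|---|
| Crossbar tray | bottom tray | +48.9 mm (+50) | 1.1 mm | 0.01 rad |
| Plain tray | crossbar tray | −51.5 mm (−50) | 1.2 mm | 0.001 rad |

These figures come from rim corners read by eye in the scene camera only, with residuals up to about 1.2 px (roughly 3 mm), so the millimetre digits are approximate.

- **First grasp missed:** the fingers closed over the crossbar tray without moving it. Touching the tray floor showed the real fingertips end about 24 mm above the stated TCP. I corrected the grasp height, and both later grasps held at a gap of about 57 mm.
- **Camera disagreement:** the two cameras differed by up to about 6 mm sideways on the bottom tray. I aimed at the combined fit, which is well inside the 12 mm tolerance.
- **Bystanders:** the bottom tray and the visible part of the marker looked unmoved in the last picture. The short tray and the tape were outside that picture, so I did not check them again; the tool was not sent to either.

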